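# Seat the cup head in the tube mixer's taper socket

## Task

Take the plain round cup head out of the stand of mixer heads, set its tapered shank into the socket on top of the mixer, and press or tap it straight down until the head sits fully home, flush on the socket's rim, and stays there by itself. Leave the other two heads in their places in the stand.

Things in the scene. Friction and masses are not known exactly. Their poses are not given: they have to be found in the camera images.
- cup_head: plain round rubber puck, 42 mm across, 46 tall, shallow dish 32 wide, 3 deep in its top; 0.12 kg. Below it a steel taper shank 46 long, 20 mm thick at the puck, 9.6 near the tip. Origin: centre of the puck's flat underside, where the shank begins; z up. Starts upright, shank through a hole of an aluminium stand 250x72, 56 high: three holes in a row, 80 mm apart, any head in any hole
- mixer_mouth (a point): mouth centre of the mixer's socket, level with the flat rim that the head seats on; z up. Mixer fixed: white base 140x112 mm, grey drum 66 mm across its top, rim 86 above the table. Socket: taper of eight sprung leaves, 17.4 mm wide at the mouth. Set in loosely the head stands about 11 mm proud; driving it home takes a push rising to 10-16 N; friction then holds it
- platform_head: another head, to be left in the stand: a flat round platform 64 mm in diameter, 8 mm thick, on a short stem, 36 mm tall in all, with the same shank. Origin: centre of its flange's underside, at the top of the shank
- block_head: another head, to be left in the stand: a square rubber block 40 x 40 mm with four tube holes in its top, 46 mm tall in all, with the same shank. Origin: centre of its flange's underside, at the top of the shank
Mind the look-alikes: they are no part of the job. Leave any blue or turquoise look-alike of the cup_head alone.

How it is judged:
At the end, for the whole second after the job is handed in: the cup head stands upright (within 10 degrees) in the mixer's socket, centred within 6 mm, its underside within 4 mm of the socket's rim, at rest; the other two heads are still in their places in the stand (z of cup_head in the frame of mixer_mouth between -0.004 and 0.004 m and horizontal distance between cup_head and mixer_mouth below 0.006 m and angle between cup_head's own z axis and vertical below 0.17 rad and linear speed of cup_head below 0.02 m/s); the robot touches nothing.
It fails at once if another head was moved more than 30 mm from its place in the stand (distance of any of platform_head, block_head from where it was at the start of the episode above 0.03 m).
It also fails if it takes over 45 s, if anything falls off the work surface, if the arm or the gripper's body presses on something with over 40 N, if the wrist force passes 120 N, or if a joint passes its speed limit or range.

## Robot

A 7-joint arm with a two-finger parallel gripper is mounted at the origin on a cart in front of the work surface, level with it; the furniture and walls round the work are solid. World frame = base frame: x ahead of the robot, y to its left, z up, the work surface at z = 0. Lengths are in m, angles in rad, forces in N, time in s.
With the tool pointing down it reaches from about 0.425 to 0.975 m from the base axis. Payload 16.7 kg.
Tool frame: the origin (TCP) lies midway between the tips of the shut fingers; the grasp point (between the pads) lies 19 mm behind it; z points along the fingers, y is the line along which they close (so a half turn about z gives the same grasp; the last joint's range is limited). The gripper opens to 85 mm and grips with 20 to 120 N. Pads are 22 mm wide; open, the fingers measure 114 mm over their backs; the gripper's body (76 mm by 85 mm) begins 54 mm behind the grasp point. The pads swing forward as they close: fully open they stand 13 mm farther back than shut.
Start: joints at [-1.444, 0.426, 0.074, 1.606, -0.034, 1.111, -0.067], TCP at [0.184, 0.649, 0.231] pointing down, gripper open.
Joint ranges: [-2.85, 2.85], [-0.5, 2.14], [-1.23, 1.37], [0.21, 2.46], [-1.02, 4.16], [0.16, 2.05], [-2.73, 2.73]. Speed limits (rad/s): [1.89, 1.89, 2.39, 2.39, 3.01, 3.01, 3.01].

## Interface

Orientations are given as [roll, pitch, yaw] about the fixed x, y, z axes, in that order (R = Rz(yaw) Ry(pitch) Rx(roll)).
In Python, from station import robot gives the robot as it stands.
- The arm moves only by the shell command python3 -m handwheel 'ROWS' [FORCE]. ROWS is JSON, a list of rows, each a list of 5 numbers: the gripper's target within -1 to 1 (fully open at 1, half-way at 0, shut at -1), then the shift along the tool's x, y, z in mm, then the turn about the tool's z in rad. In form: [[grip, x, y, z, roll], ...]. A call has exactly 5 rows; each row shifts and turns the commanded pose from where the row before left it, along the tool's axes as they then stand; what a row does not reach is not made up. A row lasts 1/12 s, in which the tool goes at most 41.7 mm and 7.16 degrees, less where a joint would pass 70% of its speed; a pose out of reach is approached as far as the arm can. A call with a gripper value outside its range is refused whole. The fingers move at their own pace and stop on an object; FORCE is the grip in N (left out, the last holds). Time passes only in rows, so rows that do not move let the fingers close, or fill a call up. It gives the time, the measured TCP pose, the force, the opening and the grip force at its end, in the units of the state.
- robot.get_obs(): the state, without advancing time (a new reading comes with each control period).
- robot.snapshot(name): name is "side" or "top" or "wrist"; returns the picture (480x640x3 uint8, red, green, blue); there is no depth.
- robot.camera_params(name): a dict with "K" (3x3 intrinsics, pixels), "position" and "attitude" of the camera in the world; the wrist camera has in their place "T_tool_cam" (4x4, takes a point from camera to tool coordinates, whose origin is the TCP and whose axes are the flange's). Camera axes: x right, y down, z forward; pixel columns grow to the right and rows downward; lengths in m; the calibration is good to about 2 mm. A picture is of the moment at which its call begins: read the wrist's pose just before it. camera_params takes no time and is no camera call.
- robot.finish_job(): hands the job in; it is judged then, once.
The state is a dict: "time": time; "joints": joint angles; "joint_vel": joint speeds; "joint_efforts": joint torques, N m; "ee_pos": TCP position; "tool_rot": TCP orientation; "contact_force": force on the tool from outside, world axes, zero at the start; "torque": the same for the moment, N m; "grip_width": finger opening in m; "grip_force": force on a finger pad.
Only numpy, scipy, OpenCV 4.12 (cv2) and the standard library are available. Lean on these libraries where they do the work, as an engineer would, in place of code of your own. Each camera call takes 0.05 s, during which the arm holds its last target. There are 200 camera calls.

## Working session

There is one attempt and no reset: what is moved stays moved. The work goes in short steps, Python scripts to look and compute and a shell command to move; the robot and the scene stay as the last step left them, time stands still between calls to the robot, and variables do not carry over. Pictures are saved under pics/ and viewed, at most 10 in all, crops included, and the job is handed in when it is done.

```bash
mkdir -p pics
cat > h.py <<'E'
import numpy as np, cv2
from scipy.spatial.transform import Rotation as R
from station import robot
def cam(n):
    p=robot.camera_params(n); K=np.array(p["K"])
    if "T_tool_cam" in p:
        o=robot.get_obs(); T=np.eye(4); T[:3,:3]=R.from_euler('xyz',o["tool_rot"]).as_matrix(); T[:3,3]=o["ee_pos"]
        T=T@np.array(p["T_tool_cam"]); return K,T[:3,:3],T[:3,3]
    a=np.array(p["attitude"],float)
    Rm=a if a.shape==(3,3) else (R.from_euler('xyz',a).as_matrix() if a.size==3 else R.from_quat(a).as_matrix())
    return K,Rm,np.array(p["position"])
def ray(c,u,v,z):
    K,Rm,t=c; d=Rm@np.linalg.solve(K,[u,v,1]); return t+d*(z-t[2])/d[2]
def proj(c,P):
    K,Rm,t=c; q=K@(Rm.T@(np.array(P)-t)); return q[:2]/q[2]
def snap(n,f):
    im=robot.snapshot(n); cv2.imwrite(f'pics/{f}.png',im[...,::-1]); return im
E
python3 - <<'E'
from h import *
o=robot.get_obs(); print(o)
for n in("top","side","wrist"): print(n,robot.camera_params(n))
snap("top","top0");snap("side","side0")
E
```

```text
{'time': 0.0, 'joints': array([-1.44348447,  0.42672314,  0.07385357,  1.60658138, -0.03411976,
        1.1107965 , -0.06710502]), 'joint_vel': array([-0.00090269,  0.00116155,  0.00136193,  0.00014412,  0.00013772,
       -0.00049352, -0.00061493]), 'joint_efforts': array([-8.07807282e-06, -9.49864912e+01,  3.76043960e+00, -4.63508821e+01,
        1.89836504e-02,  1.05195522e-02, -6.52109270e-05]), 'ee_pos': array([0.18438594, 0.64892013, 0.23062789]), 'tool_rot': array([-3.14034600e+00,  7.50043561e-05,  2.86473372e+00]), 'contact_force': array([-0.6497271 ,  0.02092407,  0.9329771 ]), 'torque': array([ 0.02915259, -0.03213554, -0.01853665]), 'grip_force': 0.0, 'grip_width': 0.0856033311546059}
top {'K': array([[510.19916888,   0.        , 325.41158712],
       [  0.        , 510.19916888, 234.09509965],
       [  0.        ,   0.        ,   1.        ]]), 'position': array([0.3347311 , 0.06621736, 0.92552851]), 'attitude': array([-2.93975613e+00, -1.32193756e-04, -1.40100025e+00])}
side {'K': array([[551.1139145 ,   0.        , 320.32556737],
       [  0.        , 551.1139145 , 238.12093298],
       [  0.        ,   0.        ,   1.        ]]), 'position': array([0.47029952, 0.80461391, 0.55997071]), 'attitude': array([-2.13041895, -0.02313831, -3.07767091])}
wrist {'K': array([[414.7137064 ,   0.        , 319.17758908],
       [  0.        , 414.7137064 , 239.5027357 ],
       [  0.        ,   0.        ,   1.        ]]), 'T_tool_cam': array([[ 4.19850531e-04, -9.49424409e-01, -3.13995407e-01,
         8.02862957e-02],
       [ 9.99999725e-01,  2.06715234e-04,  7.12080244e-04,
        -3.45353848e-04],
       [-6.11158730e-04, -3.13995620e-01,  9.49424235e-01,
        -1.43089546e-01],
       [ 0.00000000e+00,  0.00000000e+00,  0.00000000e+00,
         1.00000000e+00]])}
```

View pics/top0.png

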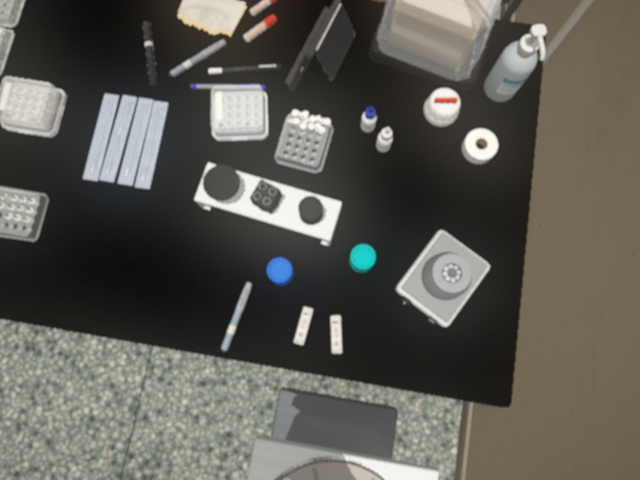

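View pics/side0.png

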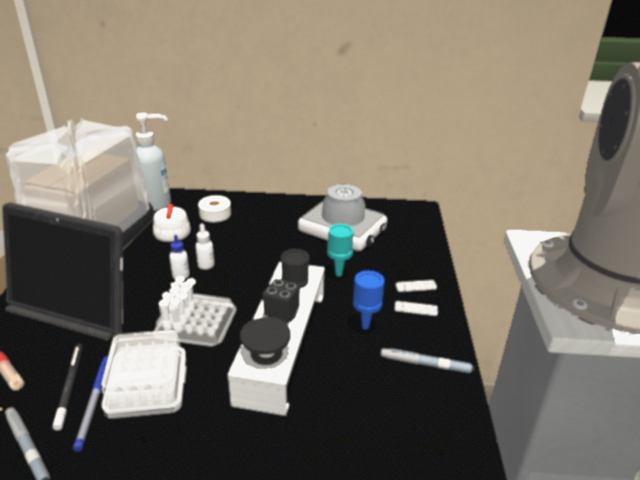

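Top picture candidates: black round (311,210) in the stand, black square block (266,195), black wide platform (222,184), blue (280,270), turquoise (362,258). By the description the cup head is the one at (311,210). The mixer socket is at (452,272).

Run:
```python
from h import *
T=cam("top");S=cam("side")
cup=ray(T,311.5,209,.102); print("cup",cup, proj(S,cup))
for n,u,v,z in(("blk",266,194,.102),("plat",222,184,.092),("mix",452,272.5,.086)):
    p=ray(T,u,v,z);print(n,p,proj(S,p),np.hypot(*p[:2]))
o=robot.get_obs();M=R.from_euler('xyz',o["tool_rot"]).as_matrix();print(M)
d=np.array([cup[0],cup[1],.19])-o["ee_pos"];print("tool d mm",1000*M.T@d)
a=cv2.imread('pics/top0.png');b=cv2.imread('pics/side0.png')
c=np.hstack([cv2.resize(a[150:250,190:350],(400,250)),cv2.resize(a[220:330,390:500],(250,250))]);
d=np.hstack([cv2.resize(b[230:330,220:340],(400,333)),cv2.resize(b[170:260,290:400],(250,333))]);cv2.imwrite('pics/c0.png',np.vstack([c,d]))
```

```text
cup [0.53894438 0.12460982 0.102     ] [296.40689385 254.84600687]
blk [0.55156931 0.20421804 0.102     ] [281.37746908 286.55985824] 0.5881612963644831
plat [0.55887733 0.28308065 0.092     ] [267.96430322 330.37279026] 0.6264810642206128
mix [ 0.47554417 -0.12220649  0.086     ] [343.18705534 191.01935259] 0.49099559913146196
[[-9.61930099e-01  2.73295498e-01 -2.35906490e-04]
 [ 2.73295585e-01  9.61929410e-01 -1.15435419e-03]
 [-8.85544119e-05 -1.17488024e-03 -9.99999306e-01]]
tool d mm [-484.33669399 -407.41548215   41.19314628]
```

View pics/c0.png

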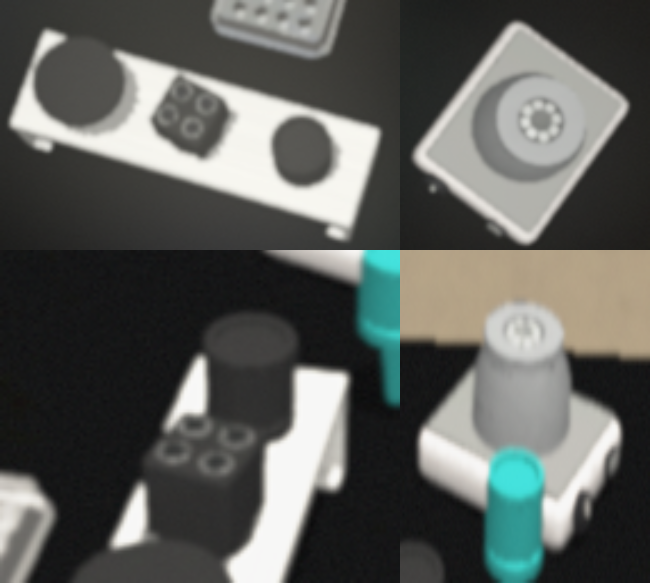

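The crop confirms it: the round head with the shallow dish is the cup at (311,210), 80 mm from the block as stated. I'll go above it now.

```bash
python3 -m handwheel '[[1,-24,-20.4,0,0],[1,-24,-20.4,0,0],[1,-24,-20.4,0,0],[1,-24,-20.4,0,0],[1,-24,-20.4,0,0]]'
python3 -m handwheel '[[1,-24,-20.4,0,0],[1,-24,-20.4,0,0],[1,-24,-20.4,0,0],[1,-24,-20.4,0,0],[1,-24,-20.4,0,0]]'
python3 -m handwheel '[[1,-24,-20.4,0,0],[1,-24,-20.4,0,0],[1,-24,-20.4,0,0],[1,-24,-20.4,0,0],[1,-24,-20.4,0,0]]'
python3 -m handwheel '[[1,-24,-20.4,0,0],[1,-24,-20.4,0,0],[1,-24,-20.4,0,0],[1,-24,-20.4,0,0],[1,-24,-20.4,0,0]]'
python3 -m handwheel '[[1,0,0,0,0.11],[1,0,0,0,0.11],[1,0,0,0,0.11],[1,0,0,0,0.11],[1,0,0,0,0.11]]'
python3 -m handwheel '[[1,0,0,0,0.11],[1,0,0,0,0.11],[1,0,0,0,0.11],[1,0,0,0,0.11],[1,0,0,0,0.11]]'
python3 -m handwheel '[[1,0,0,0,0.11],[1,0,0,0,0.11],[1,0,0,0,0.1],[1,0,0,0,0],[1,0,0,0,0]]'
python3 - <<'E'
from h import *
W=cam("wrist");snap("wrist","w1");print(robot.get_obs()["joints"])
for p in([.539,.1246,.102],[.5516,.2042,.102]):print(proj(W,p))
E
```

```text
time: 0.52
ee_pos: [0.2725, 0.5168, 0.231]
tool_rot: [-3.141, -0.0, 2.865]
contact_force: [0.3, 0.5, 0.3]
grip_width: 0.0851
grip_force: 0.0
time: 0.93
ee_pos: [0.3601, 0.3859, 0.2312]
tool_rot: [-3.141, -0.0, 2.865]
contact_force: [0.4, 0.4, 1.0]
grip_width: 0.0856
grip_force: 0.0
time: 1.35
ee_pos: [0.4476, 0.255, 0.2312]
tool_rot: [-3.141, -0.0, 2.865]
contact_force: [-0.1, 1.1, -0.1]
grip_width: 0.0851
grip_force: 0.0
time: 1.77
ee_pos: [0.5352, 0.1241, 0.2312]
tool_rot: [-3.141, -0.0, 2.865]
contact_force: [0.2, 1.0, -0.6]
grip_width: 0.0854
grip_force: 0.0
time: 2.18
ee_pos: [0.5345, 0.1254, 0.2311]
tool_rot: [-3.141, -0.0, 2.309]
contact_force: [-0.0, -1.0, 0.3]
grip_width: 0.0852
grip_force: 0.0
time: 2.6
ee_pos: [0.5345, 0.1256, 0.2311]
tool_rot: [-3.141, 0.0, 1.759]
contact_force: [-0.2, -1.2, 0.5]
grip_width: 0.0857
grip_force: 0.0
time: 3.02
ee_pos: [0.5345, 0.1257, 0.2311]
tool_rot: [-3.141, 0.0, 1.448]
contact_force: [-0.7, -0.4, 0.1]
grip_width: 0.0855
grip_force: 0.0
[-0.87861505  0.2509124   0.63179194  1.91796054 -0.17211139  1.02665321
 -0.29416663]
[325.4484265  226.90844865]
[330.56880402 103.04460419]
```

View pics/w1.png

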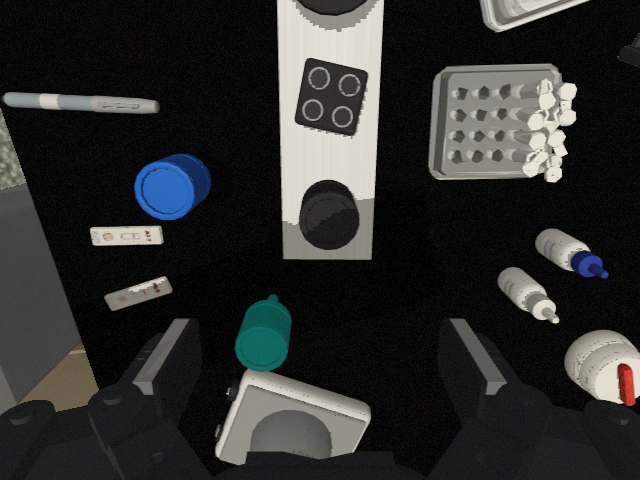

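The wrist view shows the cup's top at (329,219) with the dish, the block at (331,97), turquoise at (264,335), and the stand running vertically in the picture, so the yaw is right.

Run:
```python
from h import *
W=cam("wrist");p=ray(W,329,220,.102);print(p)
print("blk",ray(W,331,96,.102),"turq top",ray(cam("top"),362,257,.09))
o=robot.get_obs();M=R.from_euler('xyz',o["tool_rot"]).as_matrix()
print(1000*M.T@(np.array([p[0],p[1],.062])-o["ee_pos"]))
K,Rm,t=cam("top");im=cv2.imread('pics/top0.png');print(proj((K,Rm,t),p))
```

```text
[0.54201089 0.12916069 0.102     ]
blk [0.552335   0.20829093 0.102     ] turq top [0.47533334 0.02872238 0.09      ]
[  4.38043154   7.0743804  169.16237092]
[309.13086821 206.79254548]
```

```bash
python3 -m handwheel '[[1,3,6,20,0],[1,0,0,25,0],[1,0,0,25,0],[1,0,0,20,0],[1,0,0,15,0]]' 60
python3 -m handwheel '[[1,0,0,15,0],[1,0,0,15,0],[1,0,0,15,0],[1,0,0,12,0],[1,0,0,7,0]]'
python3 -m handwheel '[[-1,0,0,0,0],[-1,0,0,0,0],[-1,0,0,0,0],[-1,0,0,0,0],[-1,0,0,0,0]]' 60
python3 -m handwheel '[[-1,0,0,0,0],[-1,0,0,0,0],[-1,0,0,0,0],[-1,0,0,0,0],[-1,0,0,0,0]]'
```

```text
time: 3.48
ee_pos: [0.5403, 0.1276, 0.1245]
tool_rot: [-3.14, 0.001, 1.448]
contact_force: [-0.6, 1.0, 0.5]
grip_width: 0.0852
grip_force: 0.0
time: 3.9
ee_pos: [0.5405, 0.1277, 0.061]
tool_rot: [-3.14, 0.001, 1.447]
contact_force: [0.3, 0.0, 0.0]
grip_width: 0.0852
grip_force: 0.0
time: 4.32
ee_pos: [0.5415, 0.128, 0.0633]
tool_rot: [3.141, -0.001, 1.445]
contact_force: [-1.9, -0.9, 6.9]
grip_width: 0.041
grip_force: 60.5
time: 4.73
ee_pos: [0.5415, 0.128, 0.0633]
tool_rot: [3.141, -0.001, 1.445]
contact_force: [-2.0, -0.9, 6.5]
grip_width: 0.0406
grip_force: 60.5
```

```bash
python3 -m handwheel '[[-1,0,0,-5,0],[-1,0,0,-10,0],[-1,0,0,-15,0],[-1,0,0,-20,0],[-1,0,0,-20,0]]'
python3 -m handwheel '[[-1,0,0,-20,0],[-1,0,0,-20,0],[-1,0,0,-10,0],[-1,0,0,0,0],[-1,0,0,0,0]]'
python3 - <<'E'
from h import *
o=robot.get_obs();M=R.from_euler('xyz',o["tool_rot"]).as_matrix()
print(1000*M.T@(np.array([.4755,-.122,.18])-o["ee_pos"]))
E
```

```text
time: 5.15
ee_pos: [0.5409, 0.1277, 0.1339]
tool_rot: [-3.142, 0.0, 1.445]
contact_force: [1.0, -0.0, -1.4]
grip_width: 0.0409
grip_force: 60.7
time: 5.57
ee_pos: [0.541, 0.1281, 0.1825]
tool_rot: [3.141, -0.001, 1.445]
contact_force: [0.7, 0.5, -1.0]
grip_width: 0.0411
grip_force: 60.7
[-256.33318255  -33.61105741    2.29410587]
```

```bash
python3 -m handwheel '[[-1,-20,-3,0,0],[-1,-34,-3,0,0],[-1,-34,-3,0,0],[-1,-34,-3,0,0],[-1,-34,-3,0,0]]'
python3 -m handwheel '[[-1,-34,-3,0,0],[-1,-34,-3,0,0],[-1,-34,-3,0,0],[-1,-34,-3,0,0],[-1,-34,-3,0,0]]'
python3 -m handwheel '[[-1,-20,-4,0,0],[-1,0,0,0,0],[-1,0,0,0,0],[-1,0,0,0,0],[-1,0,0,0,0]]'
python3 - <<'E'
from h import *
W=cam("wrist");im=snap("wrist","w2");o=robot.get_obs();print(o["joints"])
print(proj(W,[.4755,-.122,.086]),proj(W,[*o["ee_pos"][:2],o["ee_pos"][2]+.039]))
snap("top","top2");snap("side","side2")
E
```

```text
time: 5.98
ee_pos: [0.5052, -0.0264, 0.1811]
tool_rot: [-3.14, 0.001, 1.445]
contact_force: [0.8, -0.4, -1.6]
grip_width: 0.0407
grip_force: 60.7
time: 6.4
ee_pos: [0.469, -0.1931, 0.1813]
tool_rot: [-3.14, 0.0, 1.445]
contact_force: [0.6, -1.0, -2.3]
grip_width: 0.0412
grip_force: 60.7
time: 6.82
ee_pos: [0.4639, -0.2101, 0.1817]
tool_rot: [-3.141, -0.0, 1.446]
contact_force: [-0.6, 1.2, -0.8]
grip_width: 0.0409
grip_force: 60.7
[-0.34405082  0.26203183  0.75816681  2.05611462 -0.22800506  0.90664298
  0.41451968]
[319.76364531  85.84076496] [317.51736298 385.8308159 ]
```

View pics/w2.png

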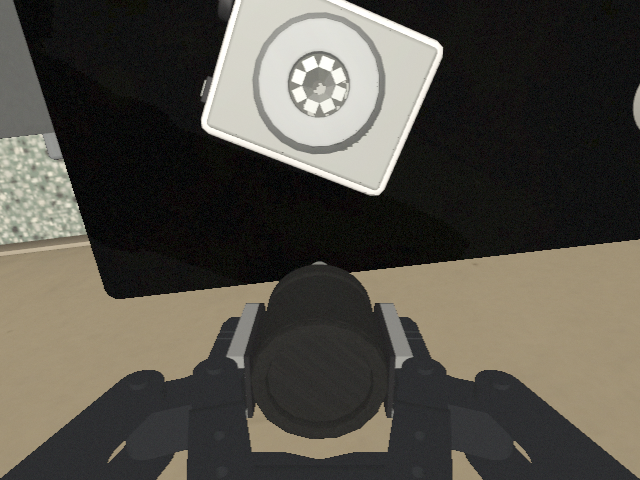

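Picture: socket mouth centre at (319,84), against (319.8,85.8) predicted, so the mixer position agrees. The held puck's top is centred near (319,377) and its shank tip shows at (320,265). I'll check the cup's offset in the grip with an overlay.

Run:
```python
from h import *
W=cam("wrist");im=cv2.imread('pics/w2.png')
g=cv2.resize(im[250:450,220:420],None,fx=3,fy=3,interpolation=cv2.INTER_CUBIC)
g=cv2.convertScaleAbs(g,alpha=2.5,beta=0)
o=robot.get_obs();M=R.from_euler('xyz',o["tool_rot"]).as_matrix()
print(ray(W,319,84,.086))
def circ(r,x,z,col):
    a=np.linspace(0,2*np.pi,73)
    P=[proj(W,o["ee_pos"]+M@np.array([x+r*np.cos(t),r*np.sin(t),z])) for t in a]
    cv2.polylines(g,[((np.array(P)-[220,250])*3).astype(int)],True,col,1)
for x,c in((0,(0,0,255)),(.003,(0,255,0))):
    circ(.021,x,-.039,c);circ(.016,x,-.039,c);circ(.021,x,.007,c);circ(.0048,x,.053,c)
cv2.imwrite('pics/c2.png',g)
```

```text
[ 0.47546107 -0.12119502  0.086     ]
```

View pics/c2.png

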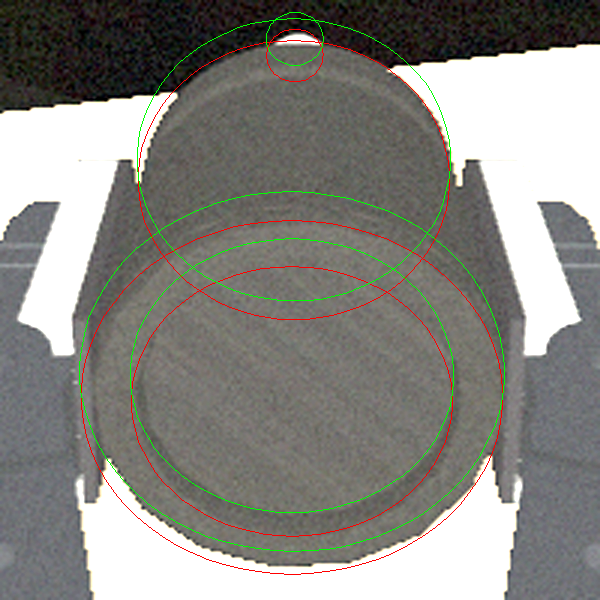

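The cup is centred in the grip, within about 1 mm and 2°. Next I'll work out the move above the socket.

Run:
```python
from h import *
o=robot.get_obs();M=R.from_euler('xyz',o["tool_rot"]).as_matrix()
print(1000*M.T@(np.array([.4755,-.1213,.150])-o["ee_pos"]),o["tool_rot"])
```

```text
[89.76013173  0.31056796 32.15546063] [-3.14131491e+00 -3.65685758e-05  1.44625587e+00]
```

```bash
python3 -m handwheel '[[-1,15,0.3,0,0],[-1,25,0,0,0],[-1,25,0,0,0],[-1,15,0,0,0],[-1,10,0,0,0]]'
python3 -m handwheel '[[-1,0,0,8,0],[-1,0,0,12,0],[-1,0,0,8,0],[-1,0,0,4,0],[-1,0,0,0,0]]'
python3 - <<'E'
from h import *
o=robot.get_obs();print(o["ee_pos"])
a=snap("side","s3");b=snap("top","t3")
S=cam("side");p=proj(S,[.4755,-.1213,.1]);print(p);x,y=int(p[0])-50,int(p[1])-50
c=cv2.resize(a[y:y+100,x:x+100],(400,400),interpolation=2)
cv2.imwrite('pics/c3.png',c[...,::-1])
E
```

```text
time: 7.38
ee_pos: [0.4757, -0.1196, 0.1823]
tool_rot: [-3.142, -0.0, 1.447]
contact_force: [0.2, -0.5, -1.2]
grip_width: 0.0415
grip_force: 60.7
time: 7.8
ee_pos: [0.4747, -0.1225, 0.1494]
tool_rot: [-3.14, 0.001, 1.444]
contact_force: [-0.1, -0.3, -1.3]
grip_width: 0.0415
grip_force: 60.7
[ 0.47470907 -0.12254007  0.14935685]
[343.53559038 184.54377963]
```

View pics/c3.png

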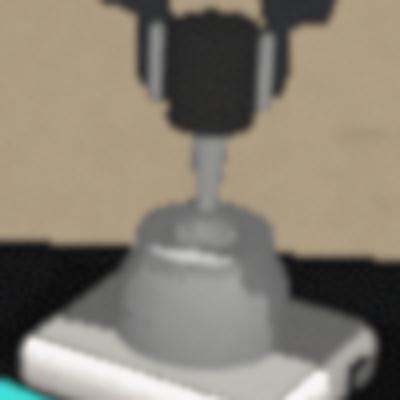

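The side crop shows the shank tip right above the mouth (tip x≈206, mouth ≈204). I'll lower it gently.

```bash
python3 -m handwheel '[[-1,1,0,4,0],[-1,0,0,5,0],[-1,0,0,5,0],[-1,0,0,5,0],[-1,0,0,3,0]]'
python3 -m handwheel '[[-1,0,0,4,0],[-1,0,0,4,0],[-1,0,0,4,0],[-1,0,0,4,0],[-1,0,0,4,0]]'
```

```text
time: 8.32
ee_pos: [0.4752, -0.1209, 0.1276]
tool_rot: [-3.141, 0.0, 1.445]
contact_force: [0.3, 0.8, -2.0]
grip_width: 0.0409
grip_force: 60.7
time: 8.73
ee_pos: [0.4753, -0.1211, 0.1079]
tool_rot: [-3.141, 0.0, 1.445]
contact_force: [-2.2, -1.1, 1.2]
grip_width: 0.0409
grip_force: 61.0
```

```bash
python3 -m handwheel '[[-1,0,0,2,0],[-1,0,0,2,0],[-1,0,0,2,0],[-1,0,0,2,0],[-1,0,0,1,0]]' 80
python3 -m handwheel '[[-1,0,0,1,0],[-1,0,0,1,0],[-1,0,0,1,0],[-1,0,0,1,0],[-1,0,0,1,0]]'
```

```text
time: 9.15
ee_pos: [0.4753, -0.1211, 0.0992]
tool_rot: [-3.141, 0.0, 1.444]
contact_force: [-6.2, -2.6, 7.8]
grip_width: 0.0408
grip_force: 80.8
time: 9.57
ee_pos: [0.4756, -0.1212, 0.0946]
tool_rot: [3.141, -0.0, 1.444]
contact_force: [-6.7, -1.7, 12.1]
grip_width: 0.0408
grip_force: 81.3
```

```bash
python3 -m handwheel '[[-1,0,0,1,0],[-1,0,0,1,0],[-1,0,0,1,0],[-1,0,0,0,0],[-1,0,0,0,0]]'
```

```text
time: 9.98
ee_pos: [0.4757, -0.1212, 0.0932]
tool_rot: [3.141, -0.002, 1.444]
contact_force: [-21.5, 2.4, 61.3]
grip_width: 0.0407
grip_force: 86.9
```

Firm bottom contact (61 N) at the predicted home height. I'll relieve the push and release.

```bash
python3 -m handwheel '[[-1,0,0,-1,0],[-1,0,0,-0.7,0],[-1,0,0,0,0],[-1,0,0,0,0],[-1,0,0,0,0]]' 20
python3 -m handwheel '[[0.3,0,0,0,0],[0.6,0,0,0,0],[1,0,0,0,0],[1,0,0,0,0],[1,0,0,0,0]]'
python3 -m handwheel '[[1,0,0,-5,0],[1,0,0,-20,0],[1,0,0,-25,0],[1,0,0,-25,0],[1,0,0,-25,0]]'
python3 -m handwheel '[[1,0,0,-20,0],[1,-20,0,-10,0],[1,-30,0,0,0],[1,-30,0,0,0],[1,-20,0,0,0]]'
python3 -m handwheel '[[1,0,0,0,0],[1,0,0,0,0],[1,0,0,0,0],[1,0,0,0,0],[1,0,0,0,0]]'
python3 - <<'E'
from h import *
W=cam("wrist");b=snap("wrist","w4");a=snap("side","s4");t=snap("top","t4")
p=[.4755,-.1213]
for z in(.086,.132):print(proj(W,p+[z]),proj(cam("side"),p+[z]))
c=np.hstack([cv2.resize(a[110:260,230:390],(427,400)),cv2.resize(t[140:340,180:500],None,fx=1.1,fy=2)[:400]])
cv2.imwrite('pics/c4.png',c[...,::-1])
E
```

```text
time: 10.4
ee_pos: [0.4756, -0.1211, 0.0933]
tool_rot: [3.141, -0.0, 1.444]
contact_force: [-7.0, -1.2, 14.8]
grip_width: 0.0407
grip_force: 81.7
time: 10.82
ee_pos: [0.4756, -0.1208, 0.093]
tool_rot: [3.141, 0.0, 1.445]
contact_force: [-0.1, -0.5, -0.0]
grip_width: 0.0851
grip_force: 0.0
time: 11.23
ee_pos: [0.4752, -0.1213, 0.1943]
tool_rot: [-3.141, 0.001, 1.444]
contact_force: [0.9, 0.6, 0.2]
grip_width: 0.0855
grip_force: 0.0
time: 11.65
ee_pos: [0.4625, -0.2224, 0.2239]
tool_rot: [3.14, 0.0, 1.444]
contact_force: [0.6, -0.8, 0.2]
grip_width: 0.0856
grip_force: 0.0
time: 12.07
ee_pos: [0.4632, -0.2192, 0.223]
tool_rot: [-3.141, -0.0, 1.446]
contact_force: [-0.3, 0.6, -0.6]
grip_width: 0.0852
grip_force: 0.0
[318.80310992  71.81661855] [343.19667855 191.24059751]
[318.62419885  65.66791992] [344.3289494  168.86719204]
```

View pics/c4.png

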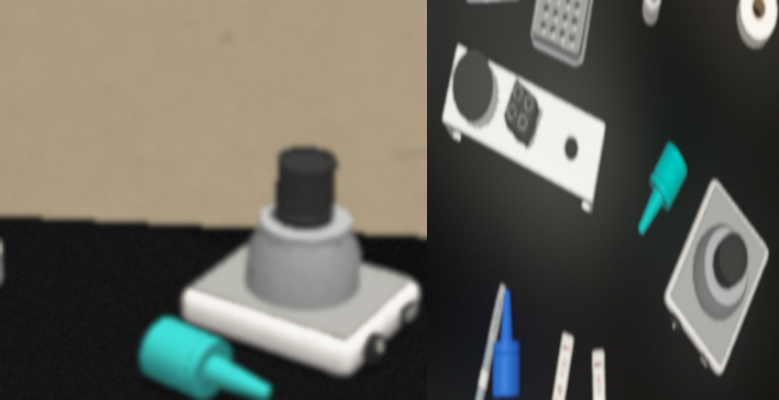

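View pics/w4.png

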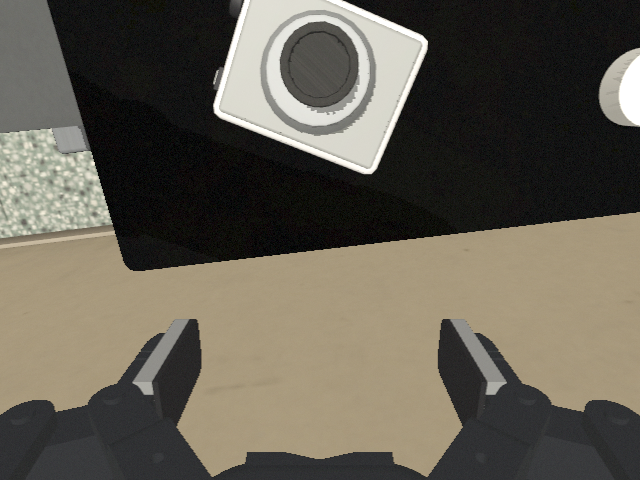

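The side view puts the puck top at v≈170, against 168.9 predicted for fully home (11 mm proud would give about 163). The wrist view shows it centred at (319,64), against (318.6,65.7). The other two heads are still in the stand and the gripper is clear, so I'm handing in.

```bash
python3 -c "
from station import robot
print(robot.finish_job())"
```

```text
the job is handed in; nothing more can be done
None
```

I pressed the cup head into the mixer's socket until it bottomed out, and the last pictures show it upright, centred and seated on the rim; I handed the job in at about 12 s (no verdict shown), with the other two heads still in the stand and the blue and turquoise look-alikes lying toppled in the final pictures, though I never moved to touch them.

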